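Make up a taper-lock plug gauge from the sloping rack

ROBOT

A 7-joint arm with a two-finger parallel gripper is mounted at the origin on a cart in front of the work surface, level with it; the furniture and walls round the work are solid. World frame = base frame: x ahead of the robot, y to its left, z up, the work surface at z = 0. Lengths are in m, angles in rad, forces in N, time in s.
With the tool pointing down it reaches from about 0.425 to 0.925 m from the base axis. Payload 6.8 kg.
Tool frame: the origin (TCP) lies on the centre line of the jaws, within the pads' length; the fingertips stand 11 mm ahead of it and the grasp point (between the pads) lies 8 mm behind it; z points along the fingers, y is the direction in which the jaws open and shut (so a half turn about z gives the same grasp; the last joint's range is limited). The gripper opens to 85 mm and grips with 20 to 120 N. Pads are 22 mm wide; open, the fingers measure 114 mm over their backs; the gripper's body (76 mm by 85 mm) begins 54 mm behind the grasp point. The pads swing forward as they close: fully open they stand 13 mm farther back than shut.
Start: joints at [-1.253, 0.477, 0.022, 1.555, -0.011, 1.109, -0.083], TCP at [0.279, 0.615, 0.206] pointing down, gripper open.
Joint ranges: [-2.96, 2.96], [-0.34, 2.1], [-1.41, 1.46], [0.24, 2.44], [-1.37, 4.51], [0.17, 1.92], [-2.96, 2.96]. Speed limits (rad/s): [2.39, 2.39, 3.14, 3.14, 3.14, 3.14, 3.14].

INTERFACE

Orientations are given as a rotation vector (axis times angle).
In Python, from bench import r gives the robot as it stands.
- The arm moves only by the tool send_rows, never from a script. Its argument "deltas" is a list of rows, each a list of 7 numbers: the opening, from 0 (shut) to 1 (fully open), then the shift along the tool's x, y, z as a fraction of full scale, then the turn, a rotation vector about the tool's x, y, z as a fraction of full scale. In form: [[hand, x, y, z, ax, ay, az], ...]. A call has 1 to 20 rows; each row is the pose to reach, as a shift and turn from the pose commanded when the call began, along the tool's axes at that moment, turning the shorter way round; what a row does not reach only later rows make up. Full scale, the value 1, is 150 mm for a shift and 180 degrees for a turn. A row lasts 1/12 s, in which the tool goes at most 41.7 mm and 7.16 degrees, less where a joint would pass 70% of its speed; a pose out of reach is approached as far as the arm can. A call with a number of a shift or a turn outside -1 to 1 is refused whole. A call with a gripper value outside its range is refused whole. The fingers move at their own pace and stop on an object; "squeeze" is the grip in N (left out, the last holds). Time passes only in rows, so rows that repeat a pose let the fingers close. It gives the time, the measured TCP pose, the force and the opening at its end, in the units of the state.
- r.get_obs(): the state, without advancing time (a new reading comes with each control period).
- r.grab_frame(name): name is "scene" or "top" or "wrist"; returns a dict with "pixels" (480x640x3 uint8, red, green, blue), "camera_matrix" (3x3 intrinsics, pixels), "rvec" (rotation vector, rad) and "tvec" (3), from world to camera coordinates, as OpenCV has them. Camera axes: x right, y down, z forward; pixel columns grow to the right and rows downward; lengths in m; the calibration is good to about 2 mm. The wrist camera is an equidistant fisheye: a pixel r from the principal point sees the ray r / f radians off the axis. A picture is of the moment at which its call begins. There is no depth.
- r.hand_in(): hands the job in, once; it reports no verdict.
The state is a dict: "clock": time; "joints": joint angles; "qvel": joint speeds; "tau": joint torques, N m; "tcp_pos": TCP position; "orientation": TCP orientation; "contact_force": force on the tool from outside, world axes, zero at the start; "moment": the same for the moment, N m; "grip_width": finger opening in m.
Only numpy, scipy, OpenCV 4.12 (cv2) and the standard library are available. Lean on these libraries where they do the work, as an engineer would, in place of code of your own. Each camera call takes 0.05 s, during which the arm holds its last target. There are 200 camera calls.

TASK

Make up the 36 mm plug gauge: take the loose handle out of its cup stand, press its socket firmly onto the tapered shank of the middle-sized head while that head sits in the sloping rack, so that the taper grips by friction alone, and lift the head out by the handle. Then set the made-up gauge down upright, head first, in the cup the handle came from and let go; do not drop it. The heads are gauging surfaces: hold everything by the handle only, never touch a head with the fingers, and leave the other two heads and the things lying round the work where they are.

Things in the scene. Friction and masses are not known exactly. Their poses are not given: they have to be found in the camera images.
- handle: Loose gauge handle, 111 mm long, 0.16 kg, upright in the cup. Origin: centre of its lower face; z up along it. Steel collar 34 mm thick from 0 to 35 mm, black hexagon grip 26 mm across flats from 37 to 99 mm, 22 mm steel button to 111 mm. Flats face +y, -y and every 60 degrees. Grip across flats about 74 mm up.
- handle_mouth (a point): Centre of the handle's lower face: the mouth of its tapered socket, 18.4 mm wide at the mouth, 5 degrees a side, 30 mm deep.
- head_middle: Middle-sized of three loose steel gauge heads in the rack: cylinder 36 mm thick, 30 mm long, on it a 4 mm neck 25 mm thick and a tapered shank (19.6 to 14.9 mm, 5 degrees a side) ending 62 mm from the foot. z: from foot to tip. Origin: off the axis, on the trough's corner line level with the foot; the axis is 25.5 mm to +x. 0.20 kg.
- head_middle_tip (a point): Centre of the shank's upper end, middle head, 62 mm from the foot. The socket bears when its mouth is 22 mm below this tip (40 mm from the foot, a 6 mm gap to the neck stays open). 10 to 20 N along the axis makes the taper grip, moving it less than 1 mm; with the handle's weight alone the head stays behind or soon falls off.
- head_middle_foot (a point): Centre of the middle head's flat foot, on its axis.
- head_small: Smallest of three loose steel gauge heads in the rack: cylinder 28 mm thick, 30 mm long, on it a 4 mm neck 25 mm thick and a tapered shank (19.6 to 14.9 mm, 5 degrees a side) ending 62 mm from the foot. z: from foot to tip. Origin: off the axis, on the trough's corner line level with the foot; the axis is 19.8 mm to +x. Stays.
- head_large: Largest of three loose steel gauge heads in the rack: cylinder 44 mm thick, 30 mm long, on it a 4 mm neck 25 mm thick and a tapered shank (19.6 to 14.9 mm, 5 degrees a side) ending 62 mm from the foot. z: from foot to tip. Origin: off the axis, on the trough's corner line level with the foot; the axis is 31.1 mm to +x. Stays.
- rack: Fixed steel rack 202 mm wide (y), 90 mm deep. Origin: underside, on the bench; x to its back, z up. Three troughs 64 mm apart, any head in any trough. Heads stand on the sloped seat, axes 30 degrees from vertical, tips towards -x (the robot), leaning on 26 mm high V folds in front; free behind and above: a head comes out along its axis or straight up. Shank tips are about 100 mm above the bench.
- stand: Fixed turned aluminium cup stand, 92 mm foot, 26 mm high; round cup 48 mm wide inside and 16 mm deep. Origin: centre of the underside, on the bench.
- stand_floor (a point): Centre of the cup's floor, 10 mm above the bench. The handle stands on it at the start, the made-up gauge at the end.
- micrometer: Bystander: micrometer lying on the bench, 47x132x18 mm.
- setting_ring: Bystander: setting ring lying on the bench, 65 mm wide, 23 mm high.
- wheel_stand: Cast wheel standing upright on a fixed roller cradle, right of the work: 404 mm high, 400 mm along x, 168 mm along y. Origin: on the bench under its middle. It stands in the way between the right of the bench and the work.
- torch: Bystander: torch lying on the bench, 32x118x32 mm.

How it is judged:
On the way, in this order (a step that is already met when the one before it is completed fails the run):
1. the handle's socket sits on the taper of the middle head while the head is still in its trough (distance between handle_mouth and head_middle_foot below 0.0415 m and angle between the z axis of handle and the z axis of head_middle, either way round below 0.06 rad and distance of head_middle from where it was at the start of the episode below 0.012 m), for 0.2 s.
2. the middle head has been lifted clear of the rack by the handle, held by the taper alone (distance between handle_mouth and head_middle_foot below 0.0415 m and angle between the z axis of handle and the z axis of head_middle, either way round below 0.06 rad and z of head_middle_foot in the frame of rack above 0.095 m and contact force between the fingers and head_middle below 0.1 N), for 0.3 s.
At the end, for the whole second after the job is handed in: The handle sits tight on the middle head (mouth within 41.5 mm of the foot, axes within 3.4 degrees), the gauge stands upright (within 4 degrees) and at rest with its foot on the cup's floor (within 10 mm of its centre), released; the other two heads have moved less than 12 mm (distance between handle_mouth and head_middle_foot below 0.0415 m and angle between the z axis of handle and the z axis of head_middle, either way round below 0.06 rad and distance between head_middle_foot and stand_floor below 0.01 m and angle between head_middle's own z axis and vertical below 0.07 rad and linear speed of each of head_middle, handle below 0.02 m/s and distance of each of head_small, head_large from where it was at the start of the episode below 0.012 m); the robot touches nothing.
It fails at once if the fingers touch a head (contact force between the fingers and head_middle above 0.5 N or contact force between the fingers and head_small above 0.5 N or contact force between the fingers and head_large above 0.5 N).
It fails at once if one of the other heads is shifted by more than 15 mm (distance of any of head_small, head_large from where it was at the start of the episode above 0.015 m).
It fails at once if the head falls, or the gauge is let go above its place and drops (contact force between the fingers and handle below 0.05 N and linear speed of head_middle above 0.5 m/s).
It fails at once if the head comes off in the air and falls (distance between handle_mouth and head_middle_foot above 0.07 m and linear speed of head_middle above 0.5 m/s).
It fails at once if a thing lying round the work is shifted by more than 30 mm (distance of any of micrometer, setting_ring, torch from where it was at the start of the episode above 0.03 m).
It also fails if it takes over 54 s, if anything falls off the work surface, if the arm or the gripper's body presses on something with over 40 N, if the wrist force passes 120 N, or if a joint passes its speed limit or range.

## Working session

There is one attempt and no reset: what is moved stays moved. The work goes in short steps, Python scripts to look and compute and a tool call to move; the robot and the scene stay as the last step left them, time stands still between calls to the robot, and variables do not carry over. Pictures are saved under pics/ and viewed, about 8 in all and at most 12, crops included, and the job is handed in when it is done.

Besides the shell and the picture viewer there is one more tool, called after ">>>" as a command line: name --pt "numbers of a row" for each row, then --argument value for the rest. send_rows: Moves the arm, as the interface text tells. Shift numbers are shares of 150 mm and turn numbers shares of 180 degrees, none past 1 either way. Its arguments: {"type":"object","properties":{"deltas":{"type":"array","items":{"type":"array","items":{"type":"number"}}},"squeeze":{"type":"number"}},"required":["deltas"]}

```bash
ls; mkdir -p pics
python3 - <<'E'
from bench import r
import cv2,pickle
o=r.get_obs();print(o)
d={}
for n in("scene","top","wrist"):
    f=r.grab_frame(n);d[n]=f;cv2.imwrite(f'pics/{n}0.png',f['pixels'][...,::-1])
    print(n,f['camera_matrix'].tolist(),f['rvec'],f['tvec'])
pickle.dump(d,open('f0.pkl','wb'))
E
```

```text
pics
{'clock': 0.0, 'joints': array([-1.253075  ,  0.47784409,  0.02233464,  1.55645064, -0.01151619,
        1.10929691, -0.08307581]), 'qvel': array([-3.54474255e-04,  7.62689489e-04,  3.21560813e-04, -4.43691511e-08,
        1.77133125e-03,  2.85153841e-04,  5.62950763e-04]), 'tau': array([-6.89498465e-04, -5.96439064e+01,  1.60793770e+00, -2.81217849e+01,
        1.26132058e-02,  9.13088996e-03,  7.93589425e-05]), 'tcp_pos': array([0.27856583, 0.61413342, 0.20489651]), 'orientation': array([-6.63712320e-01, -3.07040128e+00,  2.90721524e-03]), 'contact_force': array([-0.9389821 , -0.79921377, -0.66801588]), 'moment': array([-0.00740626,  0.01925466,  0.0085256 ]), 'grip_width': 0.08514520438272516}
scene [[587.1334645060325, 0.0, 311.962054852398], [0.0, 587.1334645060325, 233.53036489137995], [0.0, 0.0, 1.0]] [ 0.90684654 -2.29719425  1.27046748] [0.51406794 0.19940779 1.39770142]
top [[563.0286410552727, 0.0, 323.0310720152396], [0.0, 563.0286410552727, 234.67981449859673], [0.0, 0.0, 1.0]] [ 2.14059577 -2.10865541  0.20125088] [0.15311384 0.53129447 1.22541403]
wrist [[371.64829954431775, 0.0, 324.29636310714756], [0.0, 371.64829954431775, 246.109264630837], [0.0, 0.0, 1.0]] [-2.40503495 -1.54894117 -0.2472222 ] [-0.67530155 -0.04095111  0.3808054 ]
```

View pics/scene0.png

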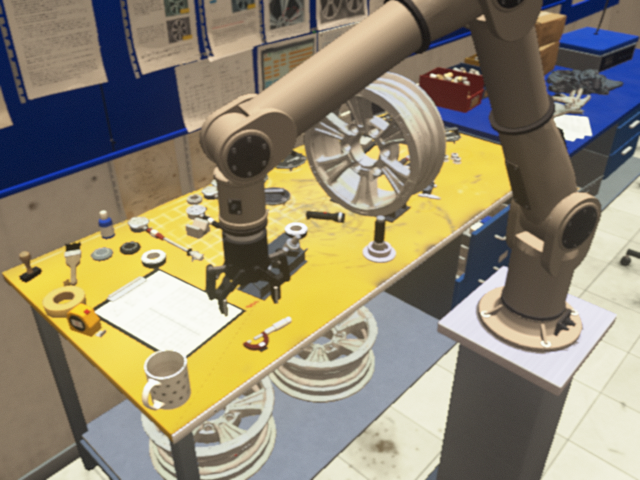

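View pics/top0.png

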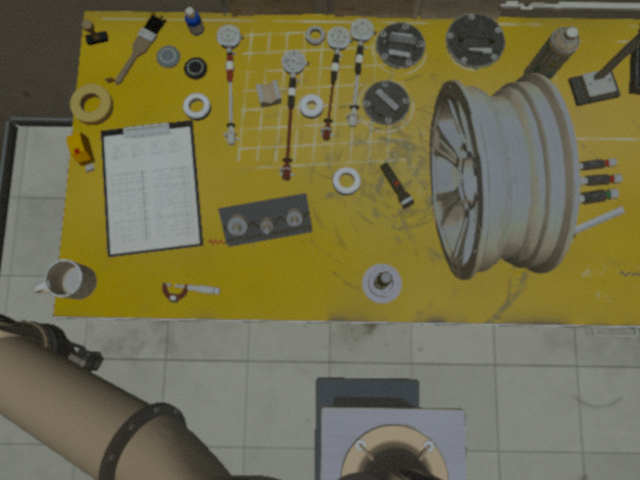

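The scene picture shows the handle in its stand at about (380,240). In the top picture, the stand is at (382,284), the rack at (266,220) with heads near (238,226), (267,226) and (295,216), the ring at (346,181), the torch at (397,186), the micrometer at (190,291) and the wheel at (505,175).

```bash
cat > h.py <<'E'
import numpy as np,cv2
from scipy.spatial.transform import Rotation as R
def ray(f,uv,fish=False):
    K=f['camera_matrix'];Rm=cv2.Rodrigues(np.array(f['rvec'],float))[0];c=-Rm.T@np.array(f['tvec'])
    p=(np.array(uv,float)-[K[0,2],K[1,2]])/K[0,0]
    if fish:
        t=np.hypot(*p);d=np.array([*(p/t*np.sin(t)),np.cos(t)]) if t>0 else np.array([0,0,1.])
    else: d=np.array([*p,1.])
    return c,Rm.T@(d/np.linalg.norm(d))
def at(f,uv,z,fish=False):
    c,d=ray(f,uv,fish);return c+d*(z-c[2])/d[2]
def px(f,P,fish=False):
    K=f['camera_matrix'];Rm=cv2.Rodrigues(np.array(f['rvec'],float))[0]
    q=Rm@np.array(P,float)+np.array(f['tvec'])
    if fish:
        t=np.arctan2(np.hypot(q[0],q[1]),q[2]);s=t/np.hypot(q[0],q[1])
        return K[0,0]*s*q[:2]+[K[0,2],K[1,2]]
    return K[0,0]*q[:2]/q[2]+[K[0,2],K[1,2]]
E
python3 - <<'E'
import pickle
from h import *
d=pickle.load(open('f0.pkl','rb'));t=d['top']
for n,uv,z in [('foot',(382,284),.01),('button',(384,280),.12),('rackBL',(219,209),.04),('rackBR',(307,195),.04),('rackFR',(313,232),.0),('rackFL',(227,246),0),('h1',(237,227),.1),('h2',(267,228),.1),('h3',(295,218),.1),('ring',(346,181),.02),('torch1',(386,165),.02),('torch2',(407,203),.02),('mic',(190,291),.01),('wheelL',(432,175),.2),('wheelbottom',(470,278),.2)]:
    print(n,at(t,uv,z).round(3))
def crop(f,x0,y0,x1,y1,s,n): cv2.imwrite(n,cv2.resize(f['pixels'][y0:y1,x0:x1,::-1],None,fx=s,fy=s,interpolation=cv2.INTER_CUBIC))
a=d['top']['pixels'][185:255,210:320,::-1];b=d['top']['pixels'][255:310,350:415,::-1];
A=cv2.resize(a,None,fx=7,fy=7,interpolation=2)
cv2.imwrite('pics/c1.png',A)
cv2.imwrite('pics/w.png',d['wrist']['pixels'][...,::-1])
E
```

```text
foot [0.423 0.024 0.01 ]
button [0.42  0.031 0.12 ]
rackBL [0.587 0.401 0.04 ]
rackBR [0.623 0.199 0.04 ]
rackFR [0.544 0.185 0.   ]
rackFL [0.508 0.386 0.   ]
h1 [0.534 0.349 0.1  ]
h2 [0.532 0.283 0.1  ]
h3 [0.556 0.223 0.1  ]
ring [0.664 0.109 0.02 ]
torch1 [0.705 0.014 0.02 ]
torch2 [ 0.613 -0.035  0.02 ]
mic [0.4   0.464 0.01 ]
wheelL [ 0.627 -0.059  0.2  ]
wheelbottom [ 0.418 -0.129  0.2  ]
```

View pics/c1.png

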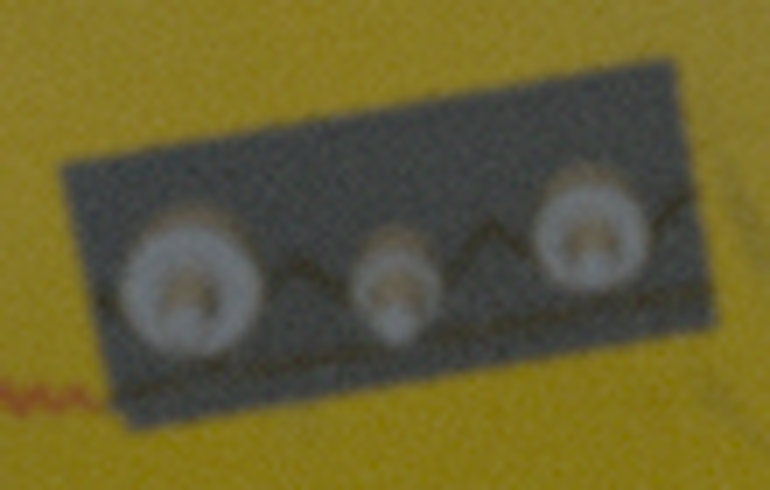

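View pics/wrist0.png

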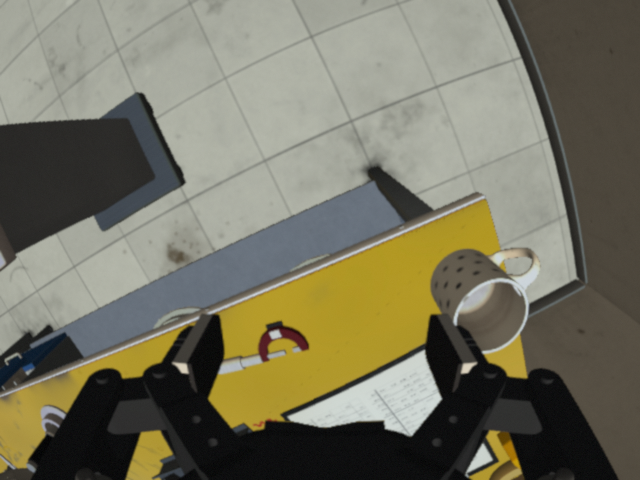

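The crop shows the cylinders at crop pixels (190,290) large, (397,290) small and (592,240) middle-sized, so the middle head is in the right-hand trough, near y = 0.22. The wrist view shows the open fingers at (205,345) and (450,345), with the camera on the tool's +x side.

```bash
cat >> h.py <<'E'
def plan(T0,targets):
    """T0=(p,R) start; targets list of (p,R): print shift and turn shares in tool axes"""
    p,Q=T0
    for (p1,Q1) in targets:
        d=Q.T@(np.array(p1)-p)/.15; w=R.from_matrix(Q.T@Q1).as_rotvec()/np.pi
        n=max(np.linalg.norm(d)*150/41.7,np.linalg.norm(w)*180/7.16)
        print('rows>=%.1f'%n,d.round(3).tolist(),w.round(3).tolist()); p,Q=np.array(p1),Q1
def now(o): return np.array(o['tcp_pos']),R.from_rotvec(o['orientation']).as_matrix()
def frame(z,x):
    z=np.array(z,float)/np.linalg.norm(z);x=np.array(x,float);x=x-z*(x@z);x/=np.linalg.norm(x)
    return np.c_[x,np.cross(z,x),z]
E
python3 - <<'E'
import pickle
from bench import r
from h import *
d=pickle.load(open('f0.pkl','rb'));w=d['wrist'];o=r.get_obs();p,Q=now(o)
c,_=ray(w,(324.3,246.1));Rw=cv2.Rodrigues(w['rvec'])[0]
print('cam in tool',Q.T@(c-p),'axes\n',(Rw@Q).round(3))
def yaw(a): return frame((0,0,-1),(-np.sin(a),np.cos(a),0))
a0=np.arctan2(-Q[0,0],Q[1,0]);print(a0)
T=[((.33,.50,.25),yaw(.87)),((.38,.37,.25),yaw(.6)),((.41,.24,.25),yaw(.32)),((.425,.12,.25),yaw(.1)),((.43,.03,.25),yaw(0))]
plan((p,Q),T)
E
```

```text
cam in tool [ 0.08031728  0.00152196 -0.16754504] axes
 [[-0.001  1.     0.001]
 [-0.949 -0.001 -0.315]
 [-0.315 -0.001  0.949]]
1.1450065274878385
rows>=3.2 [-0.627, -0.553, -0.298] [-0.0, 0.0, 0.088]
rows>=3.3 [-0.814, -0.447, 0.0] [0.0, 0.0, 0.086]
rows>=3.2 [-0.828, -0.324, 0.0] [0.0, 0.0, 0.089]
rows>=2.9 [-0.791, -0.157, 0.0] [0.0, 0.0, 0.07]
rows>=2.2 [-0.6, -0.027, 0.0] [0.0, 0.0, 0.032]
```

>>> send_rows --pt "1 -0.627 -0.553 -0.3 0 0 0.088" --pt "1 -0.627 -0.553 -0.3 0 0 0.088" --pt "1 -0.627 -0.553 -0.3 0 0 0.088" --pt "1 -0.627 -0.553 -0.3 0 0 0.088"

```text
clock: 0.48
tcp_pos: [0.3356, 0.4945, 0.2533]
orientation: [1.094, 2.941, 0.001]
contact_force: [1.4, -0.6, -0.1]
grip_width: 0.0851
```

>>> send_rows --pt "1 -0.814 -0.447 0 0 0 0.086" --pt "1 -0.814 -0.447 0 0 0 0.086" --pt "1 -0.814 -0.447 0 0 0 0.086" --pt "1 -0.814 -0.447 0 0 0 0.086"

```text
clock: 0.82
tcp_pos: [0.3829, 0.3638, 0.2509]
orientation: [1.478, 2.77, -0.003]
contact_force: [1.0, -0.5, 0.4]
grip_width: 0.0853
```

>>> send_rows --pt "1 -0.828 -0.324 0 0 0 0.089" --pt "1 -0.828 -0.324 0 0 0 0.089" --pt "1 -0.828 -0.324 0 0 0 0.089" --pt "1 -0.828 -0.324 0 0 0 0.089"

```text
clock: 1.15
tcp_pos: [0.4114, 0.2331, 0.2508]
orientation: [1.852, 2.536, -0.003]
contact_force: [-0.0, 0.1, -0.2]
grip_width: 0.0855
```

>>> send_rows --pt "1 -0.791 -0.157 0 0 0 0.07" --pt "1 -0.791 -0.157 0 0 0 0.07" --pt "1 -0.791 -0.157 0 0 0 0.07" --pt "1 -0.791 -0.157 0 0 0 0.07"

```text
clock: 1.48
tcp_pos: [0.4252, 0.1129, 0.251]
orientation: [2.119, 2.318, -0.002]
contact_force: [-0.3, -0.7, 0.5]
grip_width: 0.0854
```

>>> send_rows --pt "1 -0.53 -0.02 0 0 0 0.032" --pt "1 -0.53 -0.02 0 0 0 0.032" --pt "1 -0.53 -0.02 0 0 0 0.032" --pt "1 -0.53 -0.02 0 0 0 0.032"

```text
clock: 1.82
tcp_pos: [0.4296, 0.0393, 0.251]
orientation: [-2.227, -2.216, -0.001]
contact_force: [0.5, 0.8, 1.3]
grip_width: 0.0857
```

Run:
```python
from bench import r
import cv2,pickle
from h import *
o=r.get_obs();w=r.grab_frame('wrist');t=r.grab_frame('top');pickle.dump((o,w,t),open('f1.pkl','wb'))
print(o['tcp_pos'],o['orientation'],o['joints'].round(2))
a=w['pixels'][...,::-1]
cv2.imwrite('pics/w1.png',cv2.resize(a[180:480,150:550],None,fx=2,fy=2,interpolation=2))
for P in [(.42,.03,.121),(.42,.03,.01),(.545,.22,.1)]: print(px(w,P,True))
```

```text
[0.42963763 0.0393055  0.25100146] [-2.22688630e+00 -2.21570676e+00 -6.94513816e-04] [-0.74 -0.01  0.51  2.07  0.    1.07 -0.24]
[311.66999066 237.68845184]
[314.93754115 208.74829272]
[453.84920583  23.43419165]
```

View pics/w1.png

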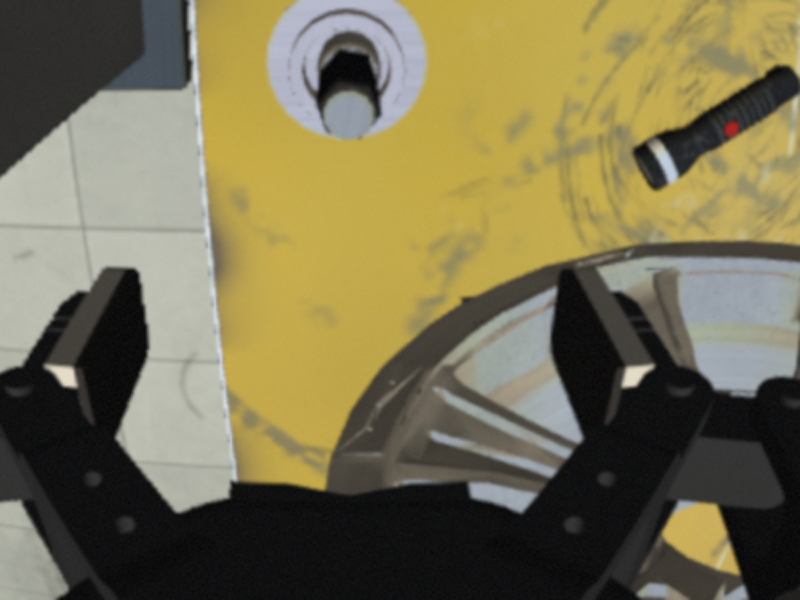

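The wrist crop shows the handle's button centre at full-frame (324.5,236) and the stand's foot centre at about (323.5,212). The wheel is beneath the fingers on the right and the torch lies at crop (715,130). I'll compute the positions and zoom in on the hexagon.

Run:
```python
import pickle
from h import *
o,w,t=pickle.load(open('f1.pkl','rb'))
print('button',at(w,(324.5,236),.121,True),'foot rim',at(w,(323.5,212.5),.008,True))
a=cv2.resize(w['pixels'][195:255,290:360,::-1],None,fx=8,fy=8,interpolation=2)
a=np.clip(a.astype(float)*1.8,0,255)
cv2.imwrite('pics/w1z.png',a)
```

```text
button [0.43076449 0.03141183 0.121     ] foot rim [0.42959898 0.02512228 0.008     ][ WARN:0@0.701] global loadsave.cpp:1063 imwrite_ Unsupported depth image for selected encoder is fallbacked to CV_8U.
```

View pics/w1z.png

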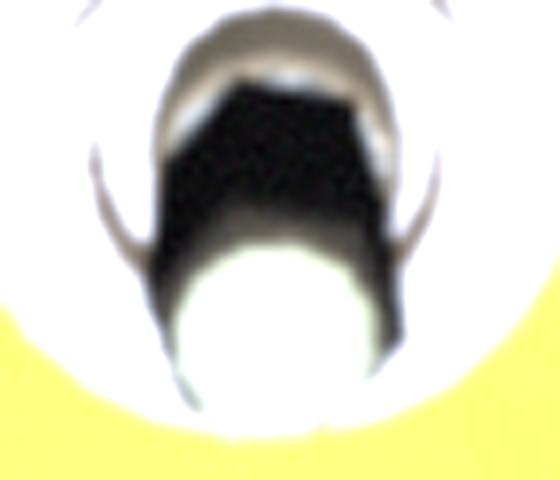

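The zoom shows a hexagon edge from (240,80) to (350,100), so its flat normals lie at azimuths of about 80, 20 and -40 degrees. I'll grip along 20 degrees, which keeps the camera on the side away from the wheel.

Run:
```python
from bench import r
from h import *
p,Q=now(r.get_obs())
G=frame((0,0,-1),(-np.sin(.344),np.cos(.344),0))
plan((p,Q),[((.4308,.0314,.19),G),((.4308,.0314,.076),G)])
```

```text
rows>=2.8 [-0.069, 0.008, 0.406] [0.0, -0.0, -0.11]
rows>=2.7 [0.0, 0.0, 0.76] [0.0, 0.0, 0.0]
```

>>> send_rows --pt "1 -0.052 0.008 0.406 0 0 -0.11" --pt "1 -0.052 0.008 0.406 0 0 -0.11" --pt "1 -0.052 0.008 0.406 0 0 -0.11" --pt "1 -0.052 0.008 0.406 0 0 -0.11" --pt "1 -0.052 0.008 0.406 0 0 -0.11" --pt "1 -0.052 0.008 0.406 0 0 -0.11"

```text
clock: 2.42
tcp_pos: [0.4314, 0.034, 0.1905]
orientation: [1.809, 2.567, 0.002]
contact_force: [-0.6, 0.4, -0.3]
grip_width: 0.0855
```

Run:
```python
from bench import r
import pickle
from h import *
o=r.get_obs();p,Q=now(o);w=r.grab_frame('wrist');pickle.dump((o,w),open('f2.pkl','wb'))
G=frame((0,0,-1),(-np.sin(.344),np.cos(.344),0))
print(p,px(w,(.4308,.0314,.121),True))
plan((p,Q),[((.4308,.0314,.076),G)])
cv2.imwrite('pics/w2.png',cv2.resize(w['pixels'][200:440,200:460,::-1],None,fx=2.5,fy=2.5,interpolation=2))
```

```text
[0.43138827 0.03404521 0.19052795] [320.10109795 253.28913308]
rows>=2.7 [-0.015, -0.011, 0.764] [0.0, -0.0, -0.0]
```

View pics/w2.png

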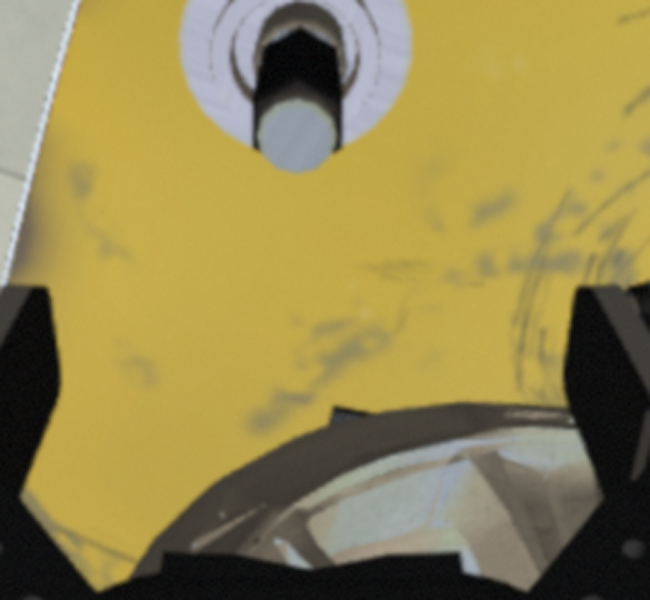

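The button centre is at full-frame (318.8,254) against (320,253) predicted, so the position is confirmed. The hexagon has a vertex facing the camera and flats facing the jaws. I'll go down and grip.

>>> send_rows --pt "1 -0.016 -0.014 0.2 0 0 0" --pt "1 -0.016 -0.014 0.4 0 0 0" --pt "1 -0.016 -0.014 0.6 0 0 0" --pt "1 -0.016 -0.014 0.764 0 0 0" --pt "1 -0.016 -0.014 0.764 0 0 0" --pt "1 -0.016 -0.014 0.764 0 0 0"

```text
clock: 2.97
tcp_pos: [0.4293, 0.03, 0.0754]
orientation: [-1.809, -2.567, 0.003]
contact_force: [0.3, -0.2, 0.0]
grip_width: 0.0852
```

>>> send_rows --pt "0 0 0 0 0 0 0" --pt "0 0 0 0 0 0 0" --pt "0 0 0 0 0 0 0" --pt "0 0 0 0 0 0 0" --pt "0 0 0 0 0 0 0" --pt "0 0 0 0 0 0 0" --pt "0 0 0 0 0 0 0" --pt "0 0 0 0 0 0 0" --pt "0 0 0 0 0 0 0" --pt "0 0 0 0 0 0 0" --squeeze 90

```text
clock: 3.8
tcp_pos: [0.4308, 0.0302, 0.0767]
orientation: [1.808, 2.568, 0.003]
contact_force: [-2.0, 0.3, 13.2]
grip_width: 0.025
```

Gripped at 25 mm, with 13 N of downward load on the cup floor, which goes away when I lift. I'll lift and plan the hover in front of the middle head.

>>> send_rows --pt "0 0 0 -0.1 0 0 0" --pt "0 0 0 -0.3 0 0 0" --pt "0 0 0 -0.5 0 0 0" --pt "0 0 0 -0.75 0 0 0" --pt "0 0 0 -1 0 0 0" --pt "0 0 0 -1 0 0 0" --pt "0 0 0 -1 0 0 0"

```text
clock: 4.38
tcp_pos: [0.4308, 0.0306, 0.2272]
orientation: [1.807, 2.567, 0.007]
contact_force: [0.5, 0.4, -2.4]
grip_width: 0.0246
```

```bash
cat >> h.py <<'E'
th=.176
xr=np.array([np.cos(th),np.sin(th),0]);yr=np.array([-np.sin(th),np.cos(th),0])
def tool(tilt): return frame(np.sin(tilt)*xr+np.array([0,0,-np.cos(tilt)]),yr)
u=-.5*xr+np.array([0,0,np.cos(np.pi/6)])
E
python3 - <<'E'
from bench import r
from h import *
o=r.get_obs();p,Q=now(o);print(p,o['contact_force'])
tip=np.array([.55,.225,.10]);T=tool(np.pi/6)
H=tip+u*(.0667+.06);print(H)
plan((p,Q),[((.455,.12,.24),tool(np.pi/12)),(H,T)])
E
```

```text
[0.43081278 0.03056635 0.22719448] [ 0.48911047  0.37814571 -2.36277841]
[0.48762863 0.21390787 0.20972542]
rows>=2.5 [0.507, 0.353, -0.083] [-0.082, -0.007, 0.053]
rows>=2.5 [0.578, 0.261, 0.279] [-0.083, -0.0, -0.0]
```

>>> send_rows --pt "0 0.25 0.18 -0.04 -0.041 -0.003 0.026" --pt "0 0.507 0.353 -0.083 -0.082 -0.007 0.053" --pt "0 0.507 0.353 -0.083 -0.082 -0.007 0.053" --pt "0 0.507 0.353 -0.083 -0.082 -0.007 0.053" --pt "0 0.507 0.353 -0.083 -0.082 -0.007 0.053"

```text
clock: 4.8
tcp_pos: [0.4516, 0.1197, 0.2359]
orientation: [1.898, 2.276, 0.289]
contact_force: [-0.0, -0.4, -2.2]
grip_width: 0.025
```

>>> send_rows --pt "0 0.29 0.13 0.14 -0.041 0 0" --pt "0 0.578 0.261 0.279 -0.083 0 0" --pt "0 0.578 0.261 0.279 -0.083 0 0" --pt "0 0.578 0.261 0.279 -0.083 0 0" --pt "0 0.578 0.261 0.279 -0.083 0 0" --pt "0 0.578 0.261 0.279 -0.083 0 0"

```text
clock: 5.3
tcp_pos: [0.4859, 0.2117, 0.2053]
orientation: [1.768, 2.113, 0.552]
contact_force: [-0.2, -1.2, -3.0]
grip_width: 0.0247
```

Run:
```python
from bench import r
import pickle
from h import *
o=r.get_obs();p,Q=now(o);w=r.grab_frame('wrist');s=r.grab_frame('scene');t=r.grab_frame('top');pickle.dump((o,w,s,t),open('f3.pkl','wb'))
print(p,Q[:,2],-u,o['joints'].round(2))
m=p+Q[:,2]*.0667
tip=np.array([.55,.225,.10])
for n,P in dict(mouth=m,tip=tip,foot=tip-.062*u).items(): print(n,px(w,P,True),px(s,P),px(t,P))
c=px(w,tip,True);x0,y0=int(c[0]-110),int(c[1]-80)
x0=max(x0,0);y0=max(0,y0);print(x0,y0)
cv2.imwrite('pics/w3.png',cv2.resize(w['pixels'][y0:y0+180,x0:x0+240,::-1],None,fx=3.33,fy=3.33,interpolation=2))
```

```text
[0.4858799  0.2117499  0.20534749] [ 0.48542644  0.08255899 -0.87037071] [ 0.49227597  0.08754639 -0.8660254 ] [-0.91  0.    0.21  2.3   0.6   0.45 -1.01]
mouth [322.98966141 251.91675196] [306.81204579 222.75831169] [296.2545479  230.60634137]
tip [329.56127418 225.94501466] [296.121224   235.22589803] [293.98000538 220.45476146]
foot [329.30107486 208.89652654] [286.96784921 248.89744571] [293.03226905 212.302672  ]
219 145
```

View pics/w3.png

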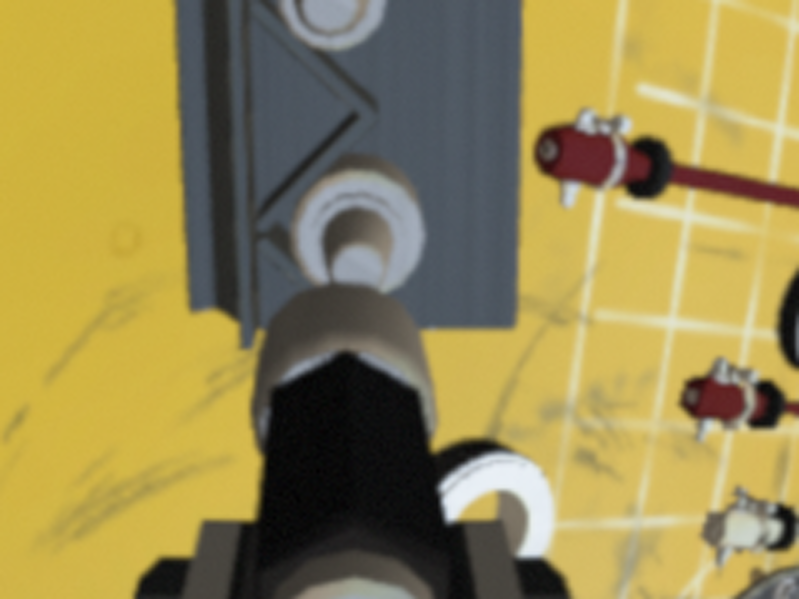

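The wrist view shows the held handle with its collar rim arc topping out at crop (345,285). The shank's end face is at crop (355,267), i.e. full-frame (325.6,225.2), and the cylinder's upper disc is centred near crop (359,235). I'll fit the head position and overlay it as a check.

```bash
cat > fit.py <<'E'
from h import *
from scipy.optimize import least_squares
def circ(c,r,ax,n=60):
    B=frame(ax,(0,0,1) if abs(ax[2])<.9 else (1,0,0));t=np.linspace(0,2*np.pi,n)
    return [c+r*(np.cos(a)*B[:,0]+np.sin(a)*B[:,1]) for a in t]
def draw(w,cs,x0,y0,W,H,s,name):
    a=cv2.resize(w['pixels'][y0:y0+H,x0:x0+W,::-1],None,fx=s,fy=s,interpolation=2)
    a=np.clip(a*1.2,0,255).astype(np.uint8)
    for c,col in cs:
        P=np.array([(px(w,q,True)-[x0,y0]+.5)*s-.5 for q in c]);cv2.polylines(a,[P.round().astype(int)],False,col,1)
    cv2.imwrite(name,a)
E
python3 - <<'E'
import pickle
from fit import *
o,w,s,t=pickle.load(open('f3.pkl','rb'));p,Q=now(o)
tp,dc=np.array([325.6,225.2]),np.array([327,215.6])
def wd(tip):
    P=[px(w,q,True)[0] for q in circ(tip-.032*u,.018,u)];return max(P)-min(P)
f=lambda x:np.r_[px(w,x,True)-tp,px(w,x-.032*u,True)-dc,wd(x)-40.0,(x[2]-.1)/.004]
S=least_squares(f,[.55,.225,.1]);tip=S.x;print('tip',tip,S.fun)
for z in(.095,.1,.105):print(z,at(w,tp,z,True))
print('top px',px(t,tip),px(t,tip-.032*u),'scene',px(s,tip))
m=p+Q[:,2]*.0667
e=Q.T@(tip-m);print('tip in tool from mouth mm',e*1e3)
print('axis err in tool',Q.T@u)
draw(w,[(circ(tip,.00745,u),(0,0,255)),(circ(tip-.032*u,.018,u),(0,255,0)),(circ(m,.017,Q[:,2]),(255,0,0)),(circ(m-.035*Q[:,2],.017,Q[:,2]),(255,0,255))],240,170,160,120,5,'pics/o3.png')
E
```

```text
tip [0.54716242 0.22535372 0.09927359] [ 0.59630272 -0.0321718  -0.63707653  0.04498645  0.32612112 -0.18160163]
0.095 [0.54924341 0.22439515 0.095     ]
0.1 [0.54615965 0.22545757 0.1       ]
0.105 [0.5430759  0.22651999 0.105     ]
top px [293.80208528 221.79331925] [293.30628386 217.45992052] scene [296.80919555 235.91011987]
tip in tool from mouth mm [ 3.11555984  2.36556017 56.49488364]
axis err in tool [-0.00369167 -0.00877732 -0.99995466]
```

View pics/o3.png

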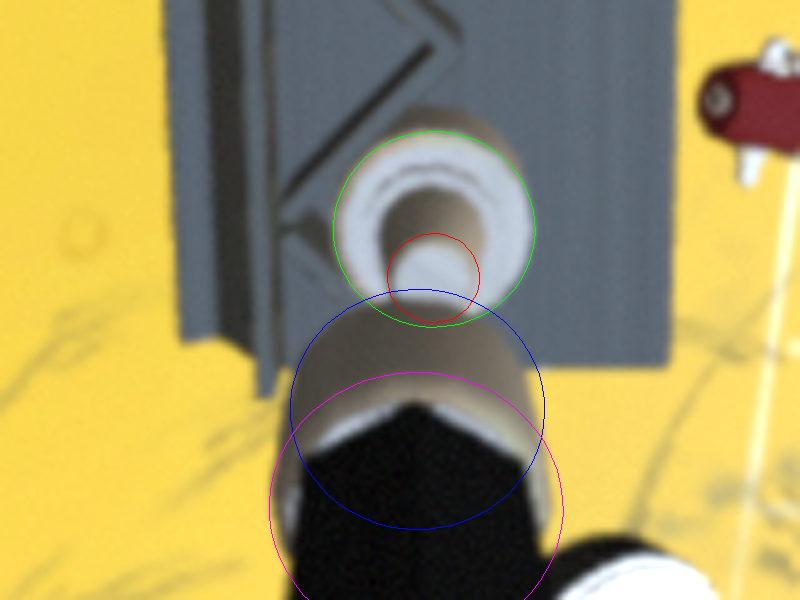

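The overlay fits the disc (green) and, allowing for the chamfer, the collar rims (blue and magenta). The end face centre is about (430,278), just left of red. The handle sits centred in the jaws. I'll line up and close in to a 30 mm gap, then check again.

Run:
```python
from bench import r
from h import *
p,Q=now(r.get_obs());print(p)
tip=np.array([.5470,.2250,.0993])
plan((p,Q),[(tip+u*.0967,tool(np.pi/6))])
```

```text
[0.48678799 0.2114576  0.20701034]
rows>=0.7 [0.019, -0.002, 0.183] [-0.002, 0.001, -0.0]
```

>>> send_rows --pt "0 0.019 -0.002 0.06 -0.002 0.001 0" --pt "0 0.019 -0.002 0.12 -0.002 0.001 0" --pt "0 0.019 -0.002 0.183 -0.002 0.001 0" --pt "0 0.019 -0.002 0.183 -0.002 0.001 0" --pt "0 0.019 -0.002 0.183 -0.002 0.001 0" --pt "0 0.019 -0.002 0.183 -0.002 0.001 0" --pt "0 0.019 -0.002 0.183 -0.002 0.001 0"

```text
clock: 6.03
tcp_pos: [0.4991, 0.2184, 0.1836]
orientation: [1.765, 2.109, 0.57]
contact_force: [-0.3, -0.2, -2.4]
grip_width: 0.0244
```

Run:
```python
from bench import r
import pickle
from fit import *
w=r.grab_frame('wrist');o=r.get_obs();p,Q=now(o);pickle.dump((o,w),open('f4.pkl','wb'))
tip=np.array([.5470,.2250,.0993]);m=p+Q[:,2]*.0667
print(p,'rel mm',Q.T@(tip-m)*1e3,'axis',Q.T@u)
c=px(w,tip-.032*u,True);print(c)
draw(w,[(circ(tip-.032*u,.018,u),(0,255,0)),(circ(m,.017,Q[:,2]),(255,0,0))],int(c[0]-50),int(c[1]-45),100,120,5,'pics/a.png')
o1,w1,_=pickle.load(open('f1.pkl','rb'))
cs=[]
for z,col in((.093,(0,0,255)),(.0993,(0,255,0)),(.1055,(255,0,0))):
    q=at(w,px(w,tip-.032*u,True),z-.032*u[2],True);cs+=[(circ(q,.018,u),col),(circ(q+.032*u,.00745,u),col)]
c1=px(w1,tip,True);print(c1);x0,y0=int(c1[0]-30),max(0,int(c1[1]-30))
draw(w1,cs,x0,y0,60,120,5,'pics/b.png')
A,B=cv2.imread('pics/a.png'),cv2.imread('pics/b.png');print(A.shape,B.shape)
cv2.imwrite('pics/o4.png',np.hstack([A,B]))
```

```text
[0.49911931 0.21858459 0.18372087] rel mm [-2.38420332 -0.61675362 30.53444146] axis [ 0.003261    0.00209468 -0.99999249]
[322.58064369 229.65851781]
[455.51177661  18.76521802]
(600, 500, 3) (600, 300, 3)
```

View pics/o4.png

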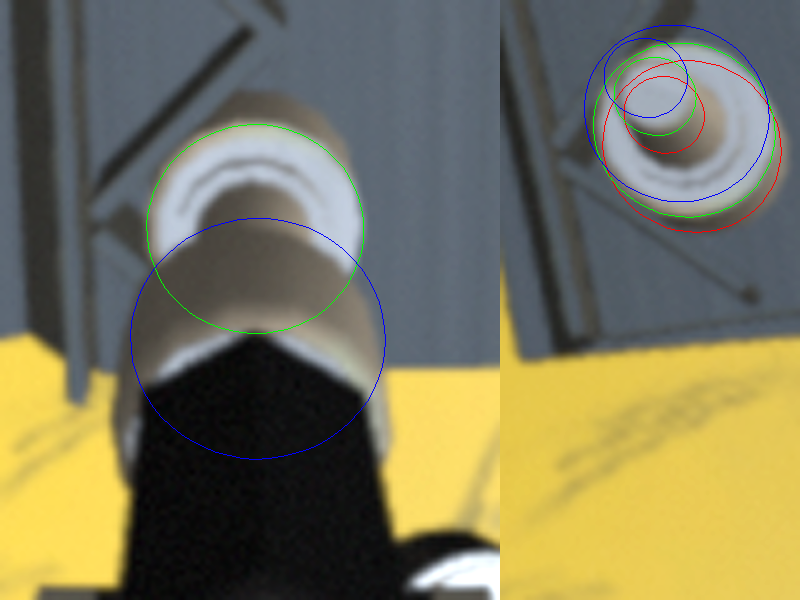

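The left panel shows the disc and collar aligned in tool y, with the collar needing about 2.4 mm in tool -x. In the right panel (the earlier view) the green hypothesis, tip height 0.0993, fits both disc and tip, so the height is confirmed. I'll correct and go to a gap of about 5 mm.

>>> send_rows --pt "0 -0.016 0 0.04 0 0 0" --pt "0 -0.016 0 0.08 0 0 0" --pt "0 -0.016 0 0.12 0 0 0" --pt "0 -0.016 0 0.16 0 0 0" --pt "0 -0.016 0 0.16 0 0 0" --pt "0 -0.016 0 0.16 0 0 0" --pt "0 -0.016 0 0.16 0 0 0" --pt "0 -0.016 0 0.16 0 0 0" --pt "0 -0.016 0 0.16 0 0 0"

```text
clock: 6.83
tcp_pos: [0.5113, 0.2184, 0.1628]
orientation: [1.765, 2.109, 0.57]
contact_force: [-0.8, -0.6, -1.3]
grip_width: 0.0249
```

```bash
cat > rel.py <<'E'
from bench import r
from h import *
o=r.get_obs();p,Q=now(o)
tip=np.array([.5470,.2250,.0993]);m=p+Q[:,2]*.0667
print(o['clock'],p,'rel mm',Q.T@(tip-m)*1e3,'axis',Q.T@u,'F tool',Q.T@o['contact_force'],o['qvel'].round(3),o['grip_width'])
E
python3 rel.py
```

```text
6.8333 [0.51131109 0.21844992 0.16282079] rel mm [-0.04069582 -0.48265076  6.45229425] axis [ 0.00329268  0.00199048 -0.9999926 ] F tool [-0.42171673 -1.42205507  0.6522643 ] [-0.001 -0.002 -0.001  0.001 -0.    -0.001 -0.002] 0.024916826389335196
```

>>> send_rows --pt "0 0 0 0.02 0 0 0" --pt "0 0 0 0.04 0 0 0" --pt "0 0 0 0.06 0 0 0" --pt "0 0 0 0.06 0 0 0" --pt "0 0 0 0.06 0 0 0" --pt "0 0 0 0.06 0 0 0"

```text
clock: 7.33
tcp_pos: [0.5157, 0.2191, 0.1547]
orientation: [1.765, 2.109, 0.569]
contact_force: [-0.3, 0.2, -1.6]
grip_width: 0.0248
```

```bash
python3 rel.py
```

```text
7.3333 [0.51571029 0.21914    0.15471034] rel mm [ 0.10612846 -0.23399143 -2.79675438] axis [ 0.00289221  0.00151231 -0.99999467] F tool [ 0.2699776  -1.03597997  1.28125231] [-0.    -0.004 -0.001  0.001 -0.001  0.001  0.001] 0.024750358669320526
```

Inside by about 2.8 mm with no contact force, so I'll continue slowly.

>>> send_rows --pt "0 0 0 0.02 0 0 0" --pt "0 0 0 0.04 0 0 0" --pt "0 0 0 0.06 0 0 0" --pt "0 0 0 0.08 0 0 0" --pt "0 0 0 0.08 0 0 0" --pt "0 0 0 0.08 0 0 0"

```text
clock: 7.83
tcp_pos: [0.5217, 0.2204, 0.1442]
orientation: [1.765, 2.11, 0.569]
contact_force: [0.3, 0.2, -2.7]
grip_width: 0.0246
```

```bash
python3 rel.py
```

```text
7.8333 [0.52173812 0.22037048 0.14424413] rel mm [ -0.01962888  -0.31081877 -14.93637394] axis [ 0.00298729  0.00155162 -0.99999433] F tool [ 0.18290845 -1.07231377  2.47322406] [ 0.002 -0.007 -0.002  0.001 -0.005  0.002  0.004] 0.024601707306619126
```

>>> send_rows --pt "0 0 0 0.015 0 0 0" --pt "0 0 0 0.03 0 0 0" --pt "0 0 0 0.04 0 0 0" --pt "0 0 0 0.04 0 0 0" --pt "0 0 0 0.04 0 0 0"

```text
clock: 8.25
tcp_pos: [0.5247, 0.2214, 0.1398]
orientation: [1.764, 2.11, 0.571]
contact_force: [-5.9, -0.3, 7.3]
grip_width: 0.0245
```

```bash
python3 rel.py
```

```text
8.25 [0.52470576 0.22141886 0.13979769] rel mm [ -0.57016763  -0.8205924  -20.34353287] axis [ 0.0041602   0.00266733 -0.99998779] F tool [ 0.74948383 -1.39989241 -9.25281945] [ 0.001 -0.001  0.     0.001 -0.     0.001  0.001] 0.024547888174799307
```

>>> send_rows --pt "0 0 0 0.005 0 0 0" --pt "0 0 0 0.01 0 0 0" --pt "0 0 0 0.01 0 0 0" --pt "0 0 0 0.01 0 0 0"

```text
clock: 8.58
tcp_pos: [0.5254, 0.2219, 0.1392]
orientation: [1.764, 2.11, 0.573]
contact_force: [-13.5, -2.4, 18.5]
grip_width: 0.0246
```

```bash
python3 rel.py
```

```text
8.5833 [0.52535699 0.22188546 0.13918345] rel mm [ -0.94849311  -1.17535189 -21.24090819] axis [ 0.0049688   0.00350574 -0.99998151] F tool [  0.07090205  -2.56158437 -22.88957626] [0.    0.001 0.001 0.003 0.    0.    0.001] 0.02464665530776319
```

>>> send_rows --pt "0 0 0 0.004 0 0 0" --pt "0 0 0 0.004 0 0 0" --pt "0 0 0 0.004 0 0 0" --pt "0 0 0 0.004 0 0 0"

```text
clock: 8.92
tcp_pos: [0.5256, 0.2221, 0.1392]
orientation: [1.764, 2.109, 0.574]
contact_force: [-18.8, -4.7, 26.6]
grip_width: 0.0249
```

>>> send_rows --pt "0 0 0 -0.01 0 0 0" --pt "0 0 0 -0.02 0 0 0" --pt "0 0 0 -0.04 0 0 0" --pt "0 0 0 -0.07 0 0 0" --pt "0 0 0 -0.11 0 0 0" --pt "0 0 0 -0.11 0 0 0" --pt "0 0 0 -0.11 0 0 0"

```text
clock: 9.5
tcp_pos: [0.5175, 0.2196, 0.1522]
orientation: [1.765, 2.109, 0.571]
contact_force: [1.2, 0.2, -2.4]
grip_width: 0.0248
```

```bash
python3 rel.py
python3 - <<'E'
from bench import r
import pickle
from fit import *
w=r.grab_frame('wrist');o=r.get_obs();p,Q=now(o);pickle.dump((o,w),open('f5.pkl','wb'))
m=p+Q[:,2]*.0667;z=Q[:,2]
c=px(w,m+.01*z,True)
draw(w,[(circ(m+.01*z,.018,z),(0,255,0)),(circ(m,.017,z),(255,0,0))],int(c[0]-80),int(c[1]-75),160,120,5,'pics/o5.png')
E
```

```text
9.5 [0.51751145 0.21955385 0.15216964] rel mm [-0.01453928 -0.60481294 -5.9211597 ] axis [ 0.00351091  0.0022898  -0.99999122] F tool [ 0.00762679 -0.20695113  2.70788862] [-0.002  0.011  0.005 -0.001  0.008 -0.008 -0.004] 0.024773279928899442
```

View pics/o5.png

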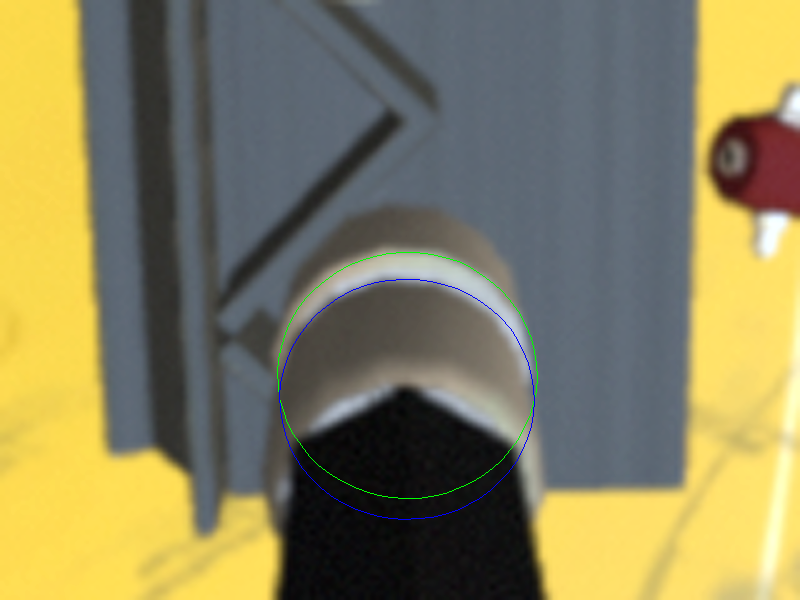

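The disc (green) stays 10 mm ahead of the collar mouth (blue) after 15 mm of lift, so the taper holds. I'll lift clear and fit the stand's centre from the earlier pictures.

>>> send_rows --pt "0 0 0 -0.1 0 0 0" --pt "0 0 0 -0.2 0 0 0" --pt "0 0 0 -0.3 0 0 0" --pt "0 0 0 -0.4 0 0 0" --pt "0 0 0 -0.5 0 0 0" --pt "0 0 0 -0.6 0 0 0" --pt "0 0 0 -0.6 0 0 0" --pt "0 0 0 -0.6 0 0 0" --pt "0 0 0 -0.6 0 0 0" --pt "0 0 0 -0.6 0 0 0" --pt "0 0 0 -0.6 0 0 0" --pt "0 0 0 -0.6 0 0 0"

```text
clock: 10.55
tcp_pos: [0.473, 0.211, 0.2287]
orientation: [1.765, 2.11, 0.567]
contact_force: [0.4, -0.8, -3.8]
grip_width: 0.0246
```

```bash
python3 rel.py
python3 - <<'E'
import pickle
from fit import *
f1=pickle.load(open('f1.pkl','rb'))[1];f2=pickle.load(open('f2.pkl','rb'))[1]
for w,g in((f1,(.4296,.0251)),(f2,(.4296,.0251))):
    hsv=cv2.cvtColor(w['pixels'],cv2.COLOR_RGB2HSV)
    yel=(hsv[...,1]>110)&(hsv[...,2]>90)
    for h in(.004,.008):
        P=[]
        for a in np.arange(0,360,3):
            for rr in np.arange(.06,.03,-.0004):
                q=np.array([g[0]+rr*np.cos(np.radians(a)),g[1]+rr*np.sin(np.radians(a)),h]);c=px(w,q,True).round().astype(int)
                if not(0<=c[1]<480 and 0<=c[0]<640) or not yel[c[1],c[0]]: 
                    if rr<.0595:P.append(q[:2])
                    break
        P=np.array(P)
        S=least_squares(lambda x:np.hypot(*(P-x[:2]).T)-x[2],[*g,.045],loss='soft_l1',f_scale=.001)
        print(h,len(P),S.x)
E
```

```text
10.55 [0.47300694 0.21100375 0.22872845] rel mm [ 0.51643538  0.42971821 83.04024534] axis [ 2.05412477e-03  4.60398002e-04 -9.99997784e-01] F tool [-0.80943304 -1.69784308  3.36055333] [ 0.001 -0.007  0.    -0.001 -0.001  0.001  0.003] 0.02464405010886263
0.004 120 [0.428775   0.02579977 0.04645656]
0.008 120 [0.42884165 0.02679678 0.0459662 ]
0.004 120 [0.42907749 0.02561327 0.04653381]
0.008 120 [0.42872768 0.02664616 0.0460074 ]
```

The stand's centre fits at (0.4288, 0.0267), with a radius of 46.0 mm matching the given 92 mm foot. The head is clear of the rack and its weight shows in the force. Now over to the cup.

Run:
```python
from bench import r
from h import *
p,Q=now(r.get_obs())
plan((p,Q),[((.45,.12,.25),tool(np.pi/12)),((.4288,.0267,.23),tool(0))])
```

```text
rows>=2.3 [-0.57, -0.152, -0.253] [0.083, -0.001, 0.0]
rows>=2.3 [-0.588, -0.274, 0.065] [0.083, -0.0, -0.0]
```

>>> send_rows --pt "0 -0.14 -0.04 -0.06 0.02 0 0" --pt "0 -0.28 -0.08 -0.13 0.04 0 0" --pt "0 -0.42 -0.11 -0.19 0.062 0 0" --pt "0 -0.57 -0.152 -0.253 0.083 0 0" --pt "0 -0.57 -0.152 -0.253 0.083 0 0" --pt "0 -0.57 -0.152 -0.253 0.083 0 0"

```text
clock: 11.05
tcp_pos: [0.4512, 0.1191, 0.2511]
orientation: [1.901, 2.265, 0.305]
contact_force: [-0.2, 1.5, -3.4]
grip_width: 0.0249
```

>>> send_rows --pt "0 -0.15 -0.07 0.016 0.02 0 0" --pt "0 -0.3 -0.14 0.032 0.04 0 0" --pt "0 -0.45 -0.21 0.05 0.062 0 0" --pt "0 -0.588 -0.274 0.065 0.083 0 0" --pt "0 -0.588 -0.274 0.065 0.083 0 0" --pt "0 -0.588 -0.274 0.065 0.083 0 0" --pt "0 -0.588 -0.274 0.065 0.083 0 0" --pt "0 -0.588 -0.274 0.065 0.083 0 0"

```text
clock: 11.72
tcp_pos: [0.4291, 0.0281, 0.2302]
orientation: [2.012, 2.411, 0.008]
contact_force: [-0.1, -0.3, -2.9]
grip_width: 0.0247
```

Run:
```python
from bench import r
from h import *
o=r.get_obs();p,Q=now(o);print(o['clock'],p,Q[:,2],o['contact_force'],o['qvel'].round(3))
plan((p,Q),[((.4288,.0267,.13),tool(0))])
```

```text
11.7167 [0.42906509 0.02811042 0.23020477] [ 0.0040502   0.00292228 -0.99998753] [-0.05740666 -0.33946271 -2.8802472 ] [-0.    -0.008  0.005 -0.002  0.001  0.007  0.005]
rows>=2.4 [-0.01, -0.006, 0.668] [0.001, -0.001, 0.001]
```

>>> send_rows --pt "0 -0.01 -0.006 0.15 0.001 -0.001 0" --pt "0 -0.01 -0.006 0.3 0.001 -0.001 0" --pt "0 -0.01 -0.006 0.45 0.001 -0.001 0" --pt "0 -0.01 -0.006 0.56 0.001 -0.001 0" --pt "0 -0.01 -0.006 0.62 0.001 -0.001 0" --pt "0 -0.01 -0.006 0.668 0.001 -0.001 0" --pt "0 -0.01 -0.006 0.668 0.001 -0.001 0" --pt "0 -0.01 -0.006 0.668 0.001 -0.001 0" --pt "0 -0.01 -0.006 0.668 0.001 -0.001 0" --pt "0 -0.01 -0.006 0.668 0.001 -0.001 0"

```text
clock: 12.55
tcp_pos: [0.4297, 0.0259, 0.1311]
orientation: [2.014, 2.409, 0.003]
contact_force: [0.1, 0.4, -4.0]
grip_width: 0.0245
```

>>> send_rows --pt "0 0 0 0.02 0 0 0" --pt "0 0 0 0.04 0 0 0" --pt "0 0 0 0.06 0 0 0" --pt "0 0 0 0.06 0 0 0" --pt "0 0 0 0.06 0 0 0" --pt "0 0 0 0.06 0 0 0"

```text
clock: 13.05
tcp_pos: [0.4289, 0.0255, 0.1211]
orientation: [2.015, 2.409, -0.0]
contact_force: [-0.3, -0.3, -4.5]
grip_width: 0.0248
```

>>> send_rows --pt "0 0 0.005 0.007 0 0 0" --pt "0 0 0.005 0.014 0 0 0" --pt "0 0 0.005 0.02 0 0 0" --pt "0 0 0.005 0.02 0 0 0" --pt "0 0 0.005 0.02 0 0 0" --pt "0 0 0.005 0.02 0 0 0"

```text
clock: 13.55
tcp_pos: [0.4296, 0.0257, 0.1182]
orientation: [2.015, 2.409, -0.0]
contact_force: [0.1, -0.4, -3.6]
grip_width: 0.0246
```

```bash
python3 rel.py
```

```text
13.55 [0.42962831 0.02571848 0.11817914] rel mm [175.37044363 150.78569807 -47.87074769] axis [ 3.09448430e-04 -4.99501600e-01 -8.66312909e-01] F tool [-0.38860201  0.02686469  3.62367874] [-0.001 -0.002 -0.001  0.     0.002 -0.001 -0.001] 0.024590759983470486
```

>>> send_rows --pt "0 0 0 0.004 0 0 0" --pt "0 0 0 0.008 0 0 0" --pt "0 0 0 0.012 0 0 0" --pt "0 0 0 0.012 0 0 0" --pt "0 0 0 0.012 0 0 0"

```text
clock: 13.97
tcp_pos: [0.4296, 0.0257, 0.1163]
orientation: [2.015, 2.409, -0.0]
contact_force: [0.8, 0.7, -4.6]
grip_width: 0.0248
```

>>> send_rows --pt "0 0 0 0.004 0 0 0" --pt "0 0 0 0.008 0 0 0" --pt "0 0 0 0.01 0 0 0" --pt "0 0 0 0.01 0 0 0" --pt "0 0 0 0.01 0 0 0"

```text
clock: 14.38
tcp_pos: [0.4296, 0.0257, 0.1149]
orientation: [2.015, 2.409, -0.0]
contact_force: [-0.4, 0.8, -4.2]
grip_width: 0.0242
```

>>> send_rows --pt "0 0 0 0.004 0 0 0" --pt "0 0 0 0.008 0 0 0" --pt "0 0 0 0.01 0 0 0" --pt "0 0 0 0.01 0 0 0" --pt "0 0 0 0.01 0 0 0"

```text
clock: 14.8
tcp_pos: [0.4302, 0.0259, 0.1138]
orientation: [2.014, 2.409, 0.001]
contact_force: [-1.2, -0.1, 5.2]
grip_width: 0.0244
```

The contact force swung from -4 to +5 N, so the foot is on the cup's floor. I'll ease off slightly and release.

>>> send_rows --pt "0 0 0 -0.003 0 0 0" --pt "0 0 0 -0.003 0 0 0" --pt "0.4 0 0 -0.003 0 0 0" --pt "0.6 0 0 -0.003 0 0 0" --pt "0.8 0 0 -0.003 0 0 0" --pt "1 0 0 -0.003 0 0 0" --pt "1 0 0 -0.003 0 0 0" --pt "1 0 0 -0.003 0 0 0" --pt "1 0 0 -0.003 0 0 0" --pt "1 0 0 -0.003 0 0 0" --pt "1 0 0 -0.003 0 0 0" --pt "1 0 0 -0.003 0 0 0" --squeeze 20

```text
clock: 15.8
tcp_pos: [0.4296, 0.0257, 0.1138]
orientation: [2.015, 2.409, -0.0]
contact_force: [-0.5, 0.3, 0.6]
grip_width: 0.0851
```

Run:
```python
from bench import r
from h import *
o=r.get_obs();print(o['clock'],o['tcp_pos'],o['contact_force'],o['grip_width'])
```

```text
15.8 [0.42962501 0.02569079 0.11382645] [-0.46842965  0.31717049  0.56717377] 0.08507369762385913
```

Open at 85 mm with no residual force. I'll retreat straight up and check with the last picture.

>>> send_rows --pt "1 0 0 -0.1 0 0 0" --pt "1 0 0 -0.25 0 0 0" --pt "1 0 0 -0.5 0 0 0" --pt "1 0 0 -0.75 0 0 0" --pt "1 0 0 -1 0 0 0" --pt "1 0 0 -1 0 0 0" --pt "1 0 0 -1 0 0 0" --pt "1 0 0 -1 0 0 0"

```text
clock: 16.47
tcp_pos: [0.4291, 0.0258, 0.2635]
orientation: [2.015, 2.41, 0.0]
contact_force: [-1.2, -0.3, -0.2]
grip_width: 0.0857
```

Run:
```python
from bench import r
import pickle
from fit import *
w=r.grab_frame('wrist');t=r.grab_frame('top');s=r.grab_frame('scene');o=r.get_obs();pickle.dump((o,w,t,s),open('f6.pkl','wb'));print(o['clock'],o['tcp_pos'])
b=np.array([.4288,.0267,0]);Z=np.array([0,0,1.])
c=px(w,b+[0,0,.12],True);print(c,px(t,b+[0,0,.16]))
draw(w,[(circ(b+Z*.008,.046,Z),(0,255,0)),(circ(b+Z*.161,.011,Z),(0,0,255)),(circ(b+Z*.085,.017,Z),(255,0,0))],int(c[0]-70),max(0,int(c[1]-75)),150,150,4,'pics/a6.png')
A=cv2.imread('pics/a6.png');B=cv2.resize(t['pixels'][190:290,215:265+0,::-1],None,fx=4,fy=4)
B=cv2.resize(t['pixels'][180:330,210:260,::-1],None,fx=4,fy=4)
T=cv2.resize(t['pixels'][180:255,210:330,::-1],None,fx=1.65,fy=1.65);
S=cv2.resize(s['pixels'][200:275,260:420,::-1],None,fx=1.24,fy=1.24)
C=np.zeros((600,200,3),np.uint8);C[:T.shape[0],:T.shape[1]]=T[:,:200];C[300:300+S.shape[0],:S.shape[1]]=S[:,:200]
cv2.imwrite('pics/o6.png',np.hstack([A,C]))
```

```text
16.6167 [0.42855532 0.02556666 0.26251694]
[322.79661892 221.42608869] [388.4320832  273.88204652]
```

View pics/o6.png

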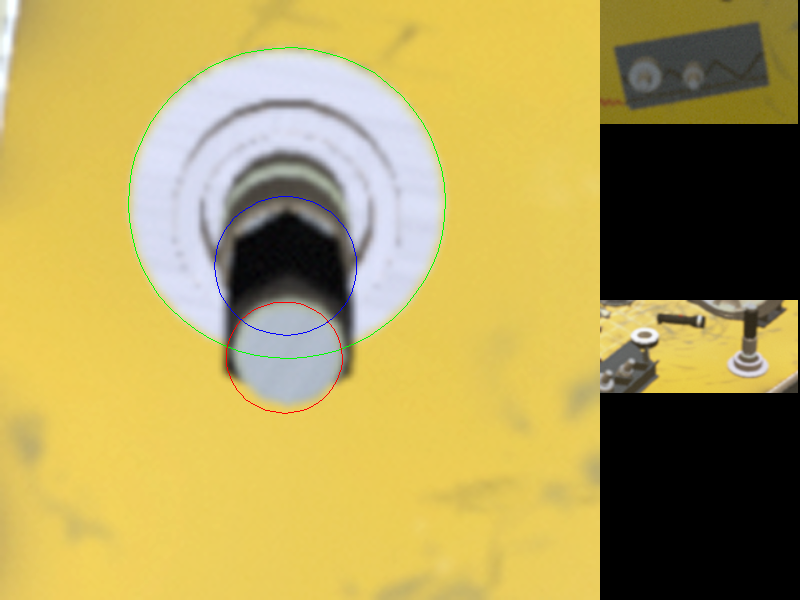

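The gauge stands upright. Its button centre is at (287,353) against (285,357) predicted, which is about 1 px in the full frame, and the stand rim matches the green circle. The other two heads are in their troughs and the right trough is empty. Handing in.

```bash
python3 -c "
from bench import r
print(r.hand_in())"
```

```text
the job is handed in; nothing more can be done
None
```

The 36 mm plug gauge is made up and standing upright, head first, in the cup the handle came from, with the gripper open and clear. I handed the job in at about 16.6 s of the 54 s allowed; no verdict was reported.

**What I did:**
- I gripped the handle across its flats and lined it up with the middle-sized head, which was in the right-hand trough.
- I pressed it on with a wrist force of 23 N, then about 33 N; the handle and head's own weight shifts these readings by 2–3 N. The press was above the 10–20 N you gave as enough.
- I lifted the head out along its axis. The wrist picture after the first 15 mm showed the head following the handle with the right gap.
- I set the gauge down until the force showed about 9 N of floor contact, eased off and let go.

**Last checks:**
- **Gauge:** In the last wrist picture the button top is about 1 px from where a seated, upright and centred gauge should be. The measured position at release was within about 1.5 mm of the fitted cup centre.
- **Other heads:** They looked unmoved in their troughs.
- **Torch and ring:** They looked unmoved.
- **Micrometer:** It is not in the last picture, but the arm never came near it at bench height.

**One disagreement:** the foot met the cup floor about 3 mm lower than I had worked out from the grasp. I put this down to the handle shifting slightly in the fingers or measuring error. I did not measure the mouth-to-foot distance directly at the end.

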